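Flip the ratchet spanner to tighten and clamp the bearing block

ROBOT

A 6-joint arm with a two-finger parallel gripper is mounted at the origin on a cart in front of the work surface, level with it; the furniture and walls round the work are solid. World frame = base frame: x ahead of the robot, y to its left, z up, the work surface at z = 0. Lengths are in mm, angles in rad, forces in N, time in s.
With the tool pointing down it reaches from about 350 to 975 mm from the base axis. Payload 17.4 kg.
Tool frame: the origin (TCP) lies midway between the tips of the shut fingers; the grasp point (between the pads) lies bot.grip_point_offset behind it (bot.grip_point_offset is the distance from the TCP to the grasp point, in mm); z points along the fingers, y is the direction in which the jaws open and shut (so a half turn about z gives the same grasp; the last joint's range is limited). The gripper opens to 85 mm and grips with 20 to 120 N. Pads are 22 mm wide; open, the fingers measure 114 mm over their backs; the gripper's body (76 mm by 85 mm) begins 54 mm behind the grasp point. The pads swing forward as they close: fully open they stand 13 mm farther back than shut.
Start: joints at [1.1, 0.116, 1.442, -0, 1.584, -0.038], TCP at [283.113, 612.764, 231.303] pointing down, gripper open.
Joint ranges: [-2.83, 2.83], [-0.83, 2.19], [0.07, 2.5], [-1.14, 4.28], [0.01, 3], [-2.97, 2.97]. Speed limits (rad/s): [1.89, 1.89, 2.22, 3.14, 3.14, 3.14].

INTERFACE

Orientations are given as a unit quaternion [x, y, z, w].
In Python, from plant import bot, eyes, sign_off gives the robot as it stands.
- The arm moves only by the shell command python3 -m handwheel 'ROWS' [FORCE]. ROWS is JSON, a list of rows, each a list of 7 numbers: the turn, a rotation vector about the tool's x, y, z in degrees, then the shift along the tool's x, y, z in m, then the finger opening in m, from 0 to 0.0854. A call has exactly 5 rows; each row is the pose to reach, as a shift and turn from the pose measured when the call began, along the tool's axes at that moment; what a row does not reach only later rows make up. A row lasts 1/8 s, in which the tool goes at most 62.5 mm and 10.7 degrees, less where a joint would pass 70% of its speed; a pose out of reach is approached as far as the arm can. A call with a gripper value outside its range is refused whole. The fingers move at their own pace and stop on an object; FORCE is the grip in N (left out, the last holds). Time passes only in rows, so rows that repeat a pose let the fingers close, or fill a call up. It gives the time, the measured TCP pose, the force and the opening at its end, in the units of the state.
- bot.sense(): the state, without advancing time (a new reading comes with each control period).
- eyes.snapshot(name): name is "scene" or "top" or "wrist"; returns the picture (400x640x3 uint8, blue, green, red); there is no depth.
- eyes.camera_params(name): a dict with "fx", "fy", "cx", "cy" (pixels), "dist" ([k1, k2, p1, p2, k3] as OpenCV has them; the pictures are not rectified), "R" (3x3) and "t" (3): a world point X has camera coordinates R X + t. Camera axes: x right, y down, z forward; pixel columns grow to the right and rows downward; lengths in mm; the calibration is good to about 2 mm. A picture is of the moment at which its call begins: read the wrist's pose just before it. camera_params takes no time and is no camera call; for the wrist camera it gives the pose at the moment of the call.
- sign_off(): hands the job in, once; it reports no verdict.
The state is a dict: "clock": time; "joint_positions": joint angles; "qvel": joint speeds; "effort": joint torques, N m; "position": TCP position; "orientation": TCP orientation; "force": force on the tool from outside, world axes, zero at the start; "moment": the same for the moment, N m; "width": finger opening in mm.
Only numpy, scipy, OpenCV 4.12 (cv2) and the standard library are available. Lean on these libraries where they do the work, as an engineer would, in place of code of your own. Each camera call takes 0.05 s, during which the arm holds its last target. There are 200 camera calls.

TASK

The steel bearing block lies loose in the small four-post screw clamp, and the ratchet spanner on the clamp's screw is still set to loosen. Flip the spanner's direction lever over to tighten, then work the handle to and fro between the posts until the block is clamped with about 1.3 N m on the screw (10 to 11 N pushed square to the handle at the middle of its grip), no tighter, because too much squeezes the bore out of round. Let go of the spanner, and leave the block under the foot and the things around the clamp where they are.

Things in the scene. Friction and masses are not known exactly. Their poses are not given: they have to be found in the camera images.
- bed: Dark steel bed plate of the clamp, 136 x 144 mm, fixed; origin at the centre of its upper face, 18 mm above the table; -x points to the handle's side, z up. 12 mm posts stand at x +-46, y +-50 mm, 110 mm tall; they carry a grey crosshead (120 x 128 mm, top 82 mm above this face). A platen with a sprung rubber foot hangs below it on the screw.
- spindle_top (a point): On the screw's vertical axis, at the top of the spanner's round head (122 mm above the table, 65 mm across). Clockwise from above tightens: the foot sinks 4 mm per rad. It starts 2 to 9 mm above the block, so about 0.5 to 2.3 rad run free before it bites, then some 0.2 to 0.5 rad more to full clamping. The screw stays where it is left.
- spanner: The ratchet spanner; origin on the screw axis under its head, x along the handle outward (to 165 mm), z up. The posts let it swing 0.56 rad either side of the bed's -x. Set to tighten, the clockwise swing (from above) drives the screw, the swing back clicks over the teeth (under 6 N at the grip); set to loosen, the reverse. 20 teeth: a reversal loses up to 0.31 rad.
- spanner_grip (a point): Middle of the spanner's black ribbed round grip (15 mm across, 74 mm long), on the level handle's centre line, 125 mm from the screw axis, 113 mm above the table. Driving takes about 7 N here, square to the handle, while the foot is in the air; once it bites this grows steadily. Clamped: about 10.5 N (8.5 to 13 N; at rest less is read; a firm grip also passes a moment: count both).
- lever (a joint): Direction lever on the spanner's head: -0.35 rad = loosen, +0.35 = tighten; a sprung detent snaps it to the nearer end. Its vertical pivot is on the handle's centre line, 44 mm out from the screw axis; about 4 N at the paddle pushes it over the middle.
- lever_paddle (a point): Middle of the lever's upright dark paddle: 10 mm along the handle, 6 mm thick across it, top 21 mm above the head's top; the flat lever arm below it is 5 mm high. It stands over the head, 36 mm from the pivot towards the screw axis. In the spanner's frame it is at y = -12 mm set to loosen, y = +12 mm set to tighten (the right side, seen with the handle pointing towards you).
- block: Bored steel bearing block, 40 x 50 x 30 mm, 0.4 kg, lying between two low locating strips on the bed under the foot; origin at the centre of its underside.
- pliers_mid (a point): Middle of a pair of yellow-handled pliers (54 x 170 x 16 mm) lying beside the clamp; to be left alone.
- drum_1_mid (a point): Middle of a black sanding drum, 18 mm across and 22 mm tall, standing near the clamp; to be left alone.
- drum_2_mid (a point): Middle of a second, equal sanding drum; to be left alone.
- flux_bottle_mid (a point): Half-way up a small blue squeeze bottle, 24 mm across and 82 mm tall, standing beside the clamp; to be left alone.
- gel_cup_mid (a point): Half-way up a green measuring cup with lid, 59 mm across and 49 mm tall, standing beside the clamp; to be left alone.

How it is judged:
By the outcome, as a careful person would: the job done as asked, in the order asked, and still so for the second after the job is handed in, with the robot touching nothing.
It also fails if it takes over 64 s, if anything falls off the work surface, if the arm or the gripper's body presses on something with over 40 N, if the wrist force passes 120 N, or if a joint passes its speed limit or range.

## Working session

There is one attempt and no reset: what is moved stays moved. The work goes in short steps, Python scripts to look and compute and a shell command to move; the robot and the scene stay as the last step left them, time stands still between calls to the robot, and variables do not carry over. Pictures are saved under pics/ and viewed, about 8 in all and at most 12, crops included, and the job is handed in when it is done.

```bash
ls; mkdir -p pics
python3 - <<'E'
from plant import bot, eyes
import cv2
s=bot.sense(); print(s, bot.grip_point_offset)
for n in ("scene","top"):
    im=eyes.snapshot(n); cv2.imwrite(f"pics/{n}0.png",im)
    p=eyes.camera_params(n); print(n,p)
E
```

```text
pics
{'clock': 0.0, 'joint_positions': array([ 1.10019972e+00,  1.16508400e-01,  1.44228358e+00,  2.55164303e-06,
        1.58400871e+00, -3.78127351e-02]), 'qvel': array([ 0.00118723,  0.00110784,  0.00274973,  0.00048813, -0.00091778,
        0.00038881]), 'effort': array([ 8.12596099e-04, -7.31971335e+01, -6.32488847e+01,  9.50860681e-05,
        6.13236974e-03,  1.18115761e-05]), 'position': array([283.0202831 , 612.58277991, 230.5356888 ]), 'orientation': array([ 2.14707055e-01,  9.76678307e-01, -5.84288716e-04, -1.53131230e-04]), 'force': array([0.29222229, 0.11747132, 1.03102061]), 'moment': array([-0.02391164,  0.00867563, -0.0437769 ]), 'width': 85.38868666160523} 18.700000000000003
scene {'fx': 472.5950788901416, 'fy': 472.5950788901416, 'cx': 326.6852401579471, 'cy': 206.46617316964986, 'dist': array([-0.09035005,  0.        ,  0.        ,  0.        ,  0.        ]), 'R': array([[ 0.85820443, -0.51297101, -0.01859848],
       [-0.397294  , -0.6408608 , -0.65685228],
       [ 0.32502714,  0.5711026 , -0.75378988]]), 't': array([-442.17891602,  312.82285954,  765.53758155])}
top {'fx': 387.4888864522708, 'fy': 387.4888864522708, 'cx': 318.46308782759917, 'cy': 199.51332944875682, 'dist': array([-0.08185994,  0.        ,  0.        ,  0.        ,  0.        ]), 'R': array([[ 0.01142331, -0.99946728,  0.03057212],
       [-0.99386472, -0.01471237, -0.10961965],
       [ 0.11001104, -0.02913233, -0.99350334]]), 't': array([ 24.24435953, 559.10634518, 886.92854614])}
```

View pics/top0.png

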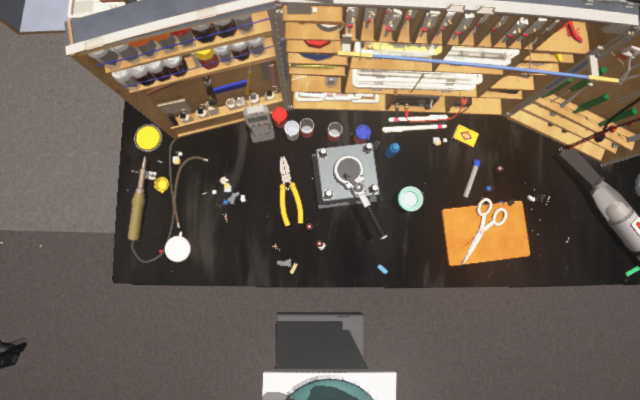

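View pics/scene0.png

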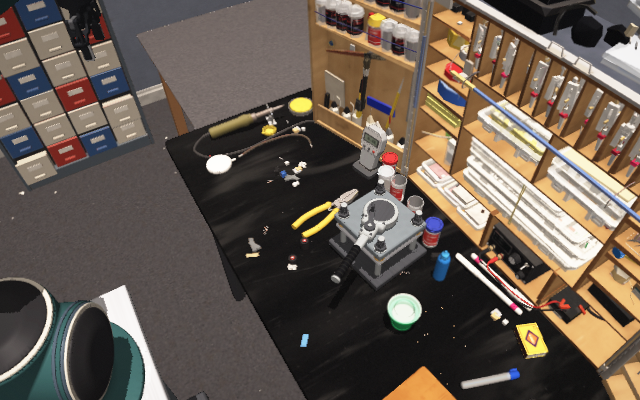

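The top view shows the clamp near (347,172), with the handle running to the grip end near (383,236). The pliers are on its left at (290,190), the cup at (410,199) and the bottle at (393,150). Next I'll crop for detail.

```bash
cat > h.py <<'E'
import numpy as np, cv2
def ray(p,uv):
    K=np.array([[p['fx'],0,p['cx']],[0,p['fy'],p['cy']],[0,0,1]])
    x=cv2.undistortPoints(np.array([[uv]],float),K,np.array(p['dist'])).ravel()
    R=np.array(p['R']); return -R.T@p['t'], R.T@np.array([x[0],x[1],1])
def plane(p,uv,z):
    c,d=ray(p,uv); return c+d*(z-c[2])/d[2]
def proj(p,X):
    K=np.array([[p['fx'],0,p['cx']],[0,p['fy'],p['cy']],[0,0,1]])
    return cv2.projectPoints(np.array(X,float).reshape(-1,1,3),cv2.Rodrigues(np.array(p['R']))[0],np.array(p['t']),K,np.array(p['dist']))[0].reshape(-1,2)
E
python3 - <<'E'
import cv2,numpy as np
a=cv2.imread('pics/top0.png')[130:250,300:430]; b=cv2.imread('pics/scene0.png')[170:290,320:450]
o=np.vstack([cv2.resize(x,None,fx=5,fy=5,interpolation=cv2.INTER_CUBIC) for x in (a,)]+[])
o2=cv2.resize(b,None,fx=5,fy=5,interpolation=cv2.INTER_CUBIC)
cv2.imwrite('pics/crop.png',cv2.resize(np.hstack([o,o2]),(800,370)))
cv2.imwrite('pics/crop_top.png',o)
E
```

```text
(no output)
```

View pics/crop_top.png

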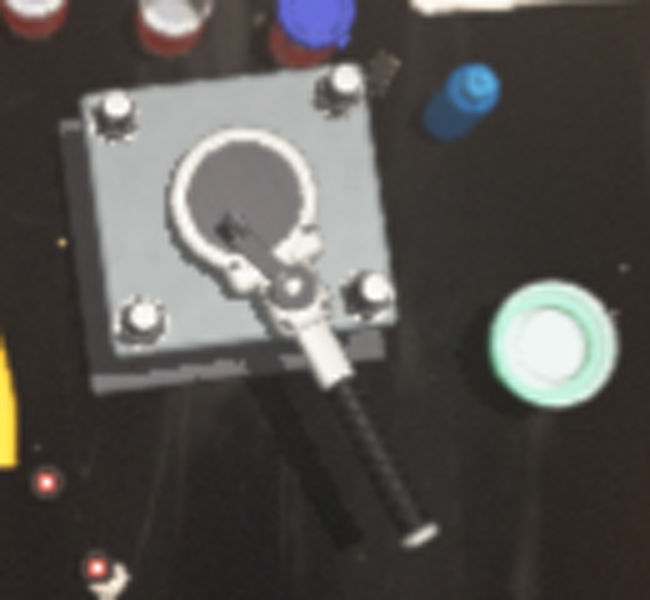

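The crop shows the head centre at (243,199), the lever pivot at (293,287), the paddle at about (230,228) and the handle end at about (418,535). The post tops are at (116,107), (345,85), (143,318) and (372,293). The two black drums with red tops are probably at (46,482) and (97,567).

Run:
```python
from h import *
from plant import eyes,bot
p=eyes.camera_params('top')
f=lambda u,v,z: plane(p,(u/5+300-.4,v/5+130-.4),z)
posts=[f(116,107,128),f(345,85,128),f(143,318,128),f(372,293,128)]
for q in posts: print('post',q.round(1))
c=np.mean(posts,0);print('centre',c.round(1))
d=(posts[2]-posts[0]+posts[3]-posts[1])[:2]; print('bed -x dir',np.degrees(np.arctan2(d[1],d[0])), np.linalg.norm(d)/2)
h=f(243,199,122);pv=f(293,287,125);e=f(418,535,113);print('head',h,'pivot',pv,'end',e,'paddle',f(230,228,143))
d=(e-h)[:2];print('handle',np.degrees(np.arctan2(d[1],d[0])),np.linalg.norm(d))
d=(e-pv)[:2];print('handle',np.degrees(np.arctan2(d[1],d[0])),np.linalg.norm(d))
for n,u,v,z in (('cup',553,344,49),('bottle',476,85,82),('dr1',46,482,22),('dr2',97,567,22)): print(n,f(u,v,z).round(1))
w=eyes.camera_params('wrist'); R=np.array(w['R']);t=np.array(w['t']);
from scipy.spatial.transform import Rotation as Ro
s=bot.sense();T=Ro.from_quat(s['orientation']).as_matrix()
print('tool',T.round(3)); print('cam in tool',(T.T@(-R.T@t-s['position'])).round(1),(R@T).round(3), w['fx'],w['cx'],w['cy'])
```

```text
post [652.8  26.3 128. ]
post [664.6 -72.6 128. ]
post [561.7  13.9 128. ]
post [574.  -83.8 128. ]
centre [613.3 -29.1 128. ]
bed -x dir -172.61412998943393 91.63819051693417
head [614.82606566 -29.09988915 122.        ] pivot [576.43297074 -50.32906247 125.        ] end [ 471.52506    -105.99896727  113.        ] paddle [598.36011399 -21.4193129  143.        ]
handle -151.7808263507377 162.63039826591267
handle -152.04712059804513 118.76366463598183
cup [ 562.5 -183.3   49. ]
bottle [ 677.6 -140.6   82. ]
dr1 [496.2  53.5  22. ]
dr2 [456.3  28.9  22. ]
tool [[-0.908  0.419 -0.001]
 [ 0.419  0.908 -0.001]
 [ 0.    -0.001 -1.   ]]
cam in tool [  83.5    1.8 -143.5] [[ 0.001  1.    -0.001]
 [-0.947  0.    -0.323]
 [-0.323  0.001  0.947]] 349.868903406344 321.47413124678855 202.96433308732662
```

Bed centre is about (614,-29), with bed -x at -172.6° and the handle at -152°. I'll go above the pre-push spot beside the paddle with the fingers shut and the tool's x pointing at the screw axis.

```bash
cat > go.py <<'E'
import sys
from h import *
from plant import bot
from scipy.spatial.transform import Rotation as Ro
C=np.array([614.,-29.])
def togo(P,yaw):
    "shift (m) and turn (deg) in the tool axes to the world TCP P, pointing down, tool x at yaw deg"
    s=bot.sense(); T=Ro.from_quat(s['orientation'])
    y=np.radians(yaw); G=Ro.from_matrix(np.array([[np.cos(y),np.sin(y),0],[np.sin(y),-np.cos(y),0],[0,0,-1]]))
    print('pos',s['position'].round(1),'F',s['force'].round(2),'w',round(s['width'],1),'clock',s['clock'])
    print('turn',(T.inv()*G).as_rotvec(degrees=True).round(1),'shift m',(T.inv().apply(np.array(P)-s['position'])/1000).round(4))
def sp(th,x,y,z):
    a=np.radians(th); return np.array([C[0]+x*np.cos(a)-y*np.sin(a),C[1]+x*np.sin(a)+y*np.cos(a),z])
E
python3 -m handwheel '[[0,0,8.5,-0.035,-0.028,0.004,0],[0,0,17,-0.070,-0.056,0.008,0],[0,0,25.5,-0.106,-0.085,0.012,0],[0,0,34,-0.141,-0.113,0.016,0],[0,0,42.4,-0.176,-0.141,0.020,0]]'
python3 -m handwheel '[[0,0,8.5,-0.045,0.003,0.004,0],[0,0,17,-0.090,0.006,0.008,0],[0,0,25.5,-0.135,0.009,0.012,0],[0,0,34,-0.180,0.012,0.016,0],[0,0,42.4,-0.225,0.015,0.020,0]]'
python3 -m handwheel '[[0,0,8.5,-0.031,0.033,0.004,0],[0,0,17,-0.063,0.065,0.008,0],[0,0,25.5,-0.094,0.098,0.012,0],[0,0,34,-0.125,0.130,0.016,0],[0,0,42.4,-0.157,0.163,0.020,0]]'
python3 - <<'E'
from go import *
togo(sp(-152,9,-45,165),28)
from plant import eyes
im=eyes.snapshot('wrist'); p=eyes.camera_params('wrist'); np.save('w1.npy',p,allow_pickle=True)
cv2.imwrite('pics/w1.png',im)
print(proj(p,[sp(-152,0,0,122),sp(-152,8,-12,143),sp(-152,44,0,125),sp(-152,125,0,120)]).round(0).tolist())
E
```

```text
clock: 0.72
position: [384.0, 409.4, 210.4]
orientation: [0.555, 0.832, -0.001, 0.0]
force: [0.5, 0.8, -0.3]
width: -0.0
clock: 1.35
position: [484.4, 205.8, 190.2]
orientation: [0.82, 0.573, -0.001, 0.0]
force: [0.7, 0.1, -0.9]
width: -0.0
clock: 1.98
position: [583.7, 0.8, 170.0]
orientation: [0.972, 0.235, -0.001, 0.0]
force: [0.4, 0.4, 0.5]
width: 0.0
pos [583.7   0.8 170. ] F [0.41 0.4  0.45] w 0.0 clock 1.975
turn [ 0.   0.1 -0.8] shift m [ 0.0037 -0.0045  0.005 ]
[[386.0, 211.0], [370.0, 239.0], [385.0, 280.0], [380.0, 378.0]]
```

View pics/w1.png

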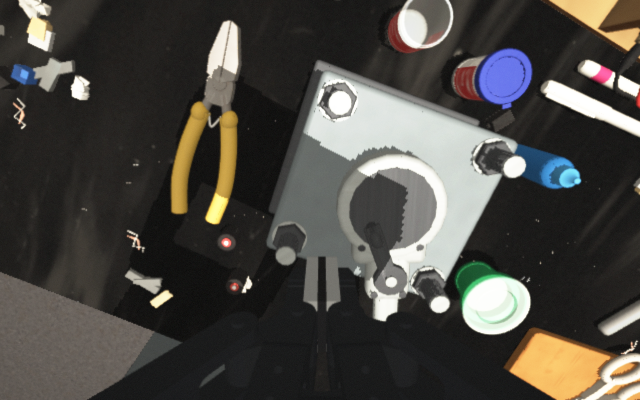

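The wrist view shows the head centre at about (392,203), the paddle at about (375,235) on the left (loosen) side, and the pivot at (391,283). The whole clamp sits about 2–3 mm farther to tool +y than my estimate. The shut fingertips at (322,280) measure about 15 mm across. Now I'll descend and push.

```bash
sed -i 's/^C=.*/C=np.array([615.,-31.])/' go.py
python3 -m handwheel '[[0,0,0,0.004,0,0.020,0],[0,0,0,0.004,0,0.036,0],[0,0,0,0.004,0.004,0.036,0],[0,0,0,0.004,0.009,0.036,0],[0,0,0,0.004,0.014,0.036,0]]'
python3 -m handwheel '[[0,0,0,0,0.003,0,0],[0,0,0,0,0.006,0,0],[0,0,0,0,0.009,0,0],[0,0,0,0,0.012,0,0],[0,0,0,0,0.015,0,0]]'
python3 - <<'E'
from go import *
togo(sp(-152,9,-3,134),28)
from plant import eyes
im=eyes.snapshot('wrist'); cv2.imwrite('pics/w2.png',cv2.resize(im[140:360,200:520],None,fx=2,fy=2))
E
```

```text
clock: 2.65
position: [595.2, -13.4, 134.0]
orientation: [0.973, 0.231, -0.0, 0.001]
force: [0.1, 5.7, 0.2]
width: 0.2
clock: 3.28
position: [602.0, -27.1, 133.9]
orientation: [0.973, 0.231, -0.0, 0.001]
force: [-0.4, 0.6, 0.3]
width: -0.1
pos [602.  -27.1 133.9] F [-0.4   0.63  0.28] w -0.1 clock 3.275
turn [ 0.1  0.1 -1.3] shift m [ 0.0008  0.0066 -0.0001]
```

View pics/w2.png

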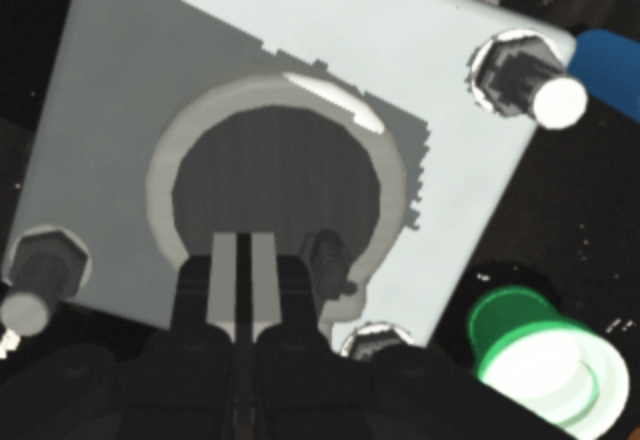

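The lever has snapped over. The paddle is now at crop (330,265), to the right of the fingers, with clear space between them and the force back near 0. I'll lift off and move above the grip.

```bash
python3 -m handwheel '[[0,0,0,-0.004,-0.003,-0.015,0],[0,0,0,-0.008,-0.003,-0.040,0],[0,0,-0.5,-0.050,0,-0.040,0],[0,0,-1,-0.090,0.008,-0.040,0.03],[0,0,-1.3,-0.115,0.012,-0.040,0.03]]'
python3 - <<'E'
from go import *
from plant import eyes
togo(sp(-152,125,0,165),28)
im=eyes.snapshot('wrist'); p=eyes.camera_params('wrist')
t=eyes.snapshot('top')
cv2.imwrite('pics/w3.png',np.vstack([im,cv2.resize(t[130:250,300:430],(640,590),interpolation=cv2.INTER_CUBIC)])[:, :])
cv2.imwrite('pics/w3.png',cv2.resize(np.hstack([im,cv2.resize(t[130:250,300:430],(433,400),interpolation=cv2.INTER_CUBIC)]),(800,298)))
np.save('p3.npy',p,allow_pickle=True);cv2.imwrite('pics/w3raw.png',im)
print(proj(p,[sp(-152,0,0,122),sp(-152,8,12,143),sp(-152,44,0,125),sp(-152,95,0,120)]).round(0).tolist())
E
```

```text
clock: 3.95
position: [503.4, -90.2, 175.3]
orientation: [0.97, 0.242, 0.0, 0.001]
force: [0.2, -0.6, 1.0]
width: 30.1
pos [503.4 -90.2 175.3] F [ 0.16 -0.58  0.97] w 30.1 clock 3.95
turn [ 0.1  0.  -0. ] shift m [0.0013 0.0001 0.0103]
[[324.0, -11.0], [351.0, -2.0], [324.0, 84.0], [323.0, 176.0]]
```

View pics/w3raw.png

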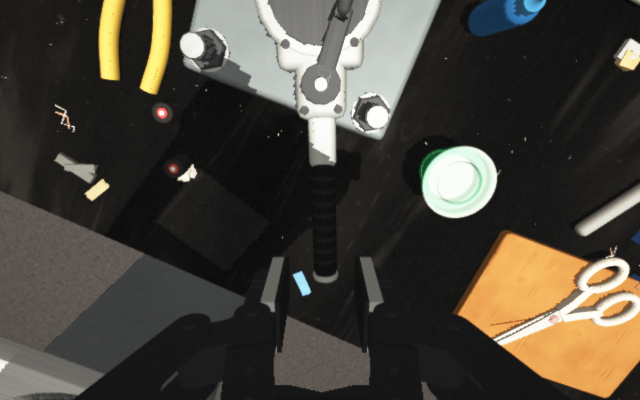

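The handle is centred between the open fingers: pivot at (320,84), ribbed grip at about (323,210), end at (325,275). The lever paddle at (340,5) is on the right, which is the tighten side. I'll descend around the grip, close to about 20 mm (a loose straddle) and drive the first 30°.

```bash
python3 -m handwheel '[[0,0,0,0.001,0,0.025,0.03],[0,0,0,0.001,0,0.055,0.03],[0,0,0,0.001,0,0.080,0.03],[0,0,0,0.001,0,0.082,0.020],[0,0,0,0.001,0,0.082,0.020]]' 20
python3 -c "
from go import *
togo(sp(-152,125,0,93),28);print(bot.sense()['moment'].round(2))"
python3 -m handwheel '[[0,0,3,0.0002,-0.0065,0,0.020],[0,0,6,0.0007,-0.0131,0,0.020],[0,0,9,0.0015,-0.0196,0,0.020],[0,0,12,0.0027,-0.0259,0,0.020],[0,0,15,0.0043,-0.0324,0,0.020]]'
python3 -m handwheel '[[0,0,3,0.0002,-0.0065,0,0.020],[0,0,6,0.0007,-0.0131,0,0.020],[0,0,9,0.0015,-0.0196,0,0.020],[0,0,12,0.0027,-0.0259,0,0.020],[0,0,15,0.0043,-0.0324,0,0.020]]'
cat > st.py <<'E'
from go import *
s=bot.sense(); T=Ro.from_quat(s['orientation']); x,y=s['position'][:2]-C
yaw=np.degrees(np.arctan2(*T.as_matrix()[[1,0],0]))
print('clock',s['clock'],'polar',np.round(np.degrees(np.arctan2(y,x))%360,1),'r',np.hypot(x,y).round(1),'z',s['position'][2].round(1),'yaw+180',round(yaw+180,1),'F tool',T.inv().apply(s['force']).round(2),'M tool',T.inv().apply(s['moment']).round(2),'w',round(s['width'],1))
E
python3 st.py
```

```text
clock: 4.68
position: [504.8, -90.2, 94.8]
orientation: [0.971, 0.241, 0.001, 0.002]
force: [0.8, -0.6, 0.6]
width: 19.9
pos [504.8 -90.2  94.8] F [ 0.78 -0.61  0.55] w 19.9 clock 4.675
turn [ 0.2 -0.  -0.1] shift m [ 0.0001 -0.0006  0.0018]
[-0.04  0.   -0.01]
clock: 5.3
position: [494.1, -59.6, 96.5]
orientation: [0.994, 0.111, 0.002, 0.002]
force: [-0.1, -4.1, 0.8]
width: 20.0
clock: 5.92
position: [491.2, -27.6, 97.9]
orientation: [1.0, -0.02, 0.002, 0.003]
force: [-5.0, -7.0, 0.6]
width: 20.4
clock 5.925 polar 178.4 r 123.8 z 97.9 yaw+180 177.7 F tool [-4.7   7.19 -0.55] M tool [-1.13 -0.7   0.  ] w 20.4
```

```bash
python3 -m handwheel '[[0,0,3,0.0000,-0.0065,0.001,0.020],[0,0,6,0.0003,-0.0131,0.002,0.020],[0,0,9,0.001,-0.0196,0.003,0.020],[0,0,12,0.0020,-0.0259,0.004,0.020],[0,0,15,0.0033,-0.0324,0.005,0.020]]'; python3 st.py
python3 -m handwheel '[[0,0,1,0.000,-0.0022,0.000,0.020],[0,0,2,0.0,-0.0044,0.000,0.020],[0,0,3,0.000,-0.0066,0.000,0.020],[0,0,3,0,-0.0066,0,0.020],[0,0,3,0,-0.0066,0,0.020]]'; python3 st.py
```

```text
clock: 6.55
position: [496.8, 4.3, 94.9]
orientation: [0.988, -0.151, 0.004, 0.003]
force: [-0.3, -5.9, 4.1]
width: 20.0
clock 6.55 polar 163.4 r 123.4 z 94.9 yaw+180 162.6 F tool [ 1.56  5.76 -4.01] M tool [-1.03  0.2  -0.09] w 20.0
clock: 7.18
position: [499.1, 10.2, 96.2]
orientation: [0.984, -0.177, 0.005, 0.003]
force: [-2.5, -4.5, -1.1]
width: 20.1
clock 7.175 polar 160.4 r 123.0 z 96.2 yaw+180 159.6 F tool [-0.76  5.06  1.09] M tool [-0.78 -0.03 -0.04] w 20.1
```

```bash
python3 -m handwheel '[[0,0,-5,0.0005,0.0109,0,0.020],[0,0,-10,0.0019,0.0217,0,0.020],[0,0,-15,0.0043,0.0324,0,0.020],[0,0,-20,0.0075,0.0428,0,0.020],[0,0,-25,0.0117,0.0528,0,0.020]]'; python3 st.py
python3 -m handwheel '[[0,0,-5,0.0003,0.0109,0,0.020],[0,0,-10,0.0015,0.0217,0,0.020],[0,0,-15,0.0037,0.0324,0,0.020],[0,0,-20,0.0067,0.0428,0,0.020],[0,0,-25,0.0107,0.0528,0,0.020]]'; python3 st.py
python3 -m handwheel '[[0,0,-2,0.000,0.0033,0.001,0.020],[0,0,-4,0,0.0066,0.001,0.020],[0,0,-5.5,0.0003,0.012,0.001,0.020],[0,0,-5.5,0.0003,0.012,0.001,0.020],[0,0,-5.5,0.0003,0.012,0.001,0.020]]'; python3 st.py
```

```text
clock: 7.8
position: [492.3, -43.6, 98.4]
orientation: [0.999, 0.041, 0.005, 0.004]
force: [1.2, 0.4, 0.1]
width: 19.8
clock 7.8 polar 185.9 r 123.3 z 98.4 yaw+180 184.8 F tool [ 1.22 -0.26 -0.11] M tool [ 0.1  0.  -0. ] w 19.8
clock: 8.43
position: [508.1, -95.6, 100.7]
orientation: [0.966, 0.258, 0.005, 0.006]
force: [-0.4, 1.8, -0.4]
width: 20.1
clock 8.425 polar 211.1 r 124.9 z 100.7 yaw+180 209.9 F tool [ 0.54 -1.79  0.41] M tool [0.13 0.12 0.  ] w 20.1
clock: 9.05
position: [514.4, -105.9, 100.1]
orientation: [0.953, 0.304, 0.005, 0.006]
force: [-0.1, -0.2, -0.1]
width: 19.9
clock 9.05 polar 216.7 r 125.4 z 100.1 yaw+180 215.4 F tool [-0.15  0.08  0.1 ] M tool [-0.01  0.01  0.01] w 19.9
```

```bash
cat >> st.py <<'E'
M=T.as_matrix(); print('  untilt turn', np.degrees(np.cross([0,0,1],T.inv().apply([0,0,-1])))[:2].round(2))
E
python3 -m handwheel '[[0,0,3,0.0002,-0.0065,0.002,0.020],[0,0,6,0.0007,-0.0131,0.004,0.020],[0,0,9,0.0015,-0.0196,0.005,0.020],[0,0,12,0.0027,-0.0259,0.005,0.020],[0,0,15,0.0043,-0.0324,0.005,0.020]]'; python3 st.py
python3 -m handwheel '[[0,0,2,0.000,-0.0044,0.001,0.020],[0,0,4,0.0001,-0.0087,0.001,0.020],[0,0,6,0.0005,-0.0131,0.001,0.020],[0,0,8,0.001,-0.0174,0.002,0.020],[0,0,10,0.0017,-0.0217,0.002,0.020]]'; python3 st.py
```

```text
clock: 9.68
position: [499.1, -76.7, 94.7]
orientation: [0.984, 0.176, 0.006, 0.005]
force: [-0.6, -1.5, -0.4]
width: 19.9
clock 9.675 polar 201.5 r 124.6 z 94.7 yaw+180 200.3 F tool [-1.08  1.24  0.39] M tool [-0.1  -0.03  0.03] w 19.9
  untilt turn [ 0.71 -0.52]
clock: 10.3
position: [493.4, -56.3, 93.1]
orientation: [0.996, 0.089, 0.006, 0.006]
force: [-0.7, -8.1, 2.5]
width: 20.2
clock 10.3 polar 191.8 r 124.2 z 93.1 yaw+180 190.2 F tool [-2.09  7.84 -2.42] M tool [-1.08 -0.31 -0.04] w 20.2
  untilt turn [ 0.71 -0.68]
```

```bash
python3 -m handwheel '[[0,0,2,0.000,-0.0044,0,0.020],[0,0,4,0.0003,-0.0087,0,0.020],[0.3,-0.3,6,0.0007,-0.0131,0,0.020],[0.6,-0.6,8,0.0012,-0.0174,0,0.020],[0.7,-0.7,10,0.0019,-0.0217,0,0.020]]'; python3 st.py
```

```text
clock: 10.92
position: [491.2, -35.1, 93.0]
orientation: [1.0, 0.001, -0.0, 0.0]
force: [-3.7, -7.2, 2.5]
width: 20.1
clock 10.925 polar 181.9 r 123.9 z 93.0 yaw+180 180.1 F tool [-3.7   7.2  -2.47] M tool [-1.03 -0.61  0.01] w 20.1
  untilt turn [0.03 0.01]
```

```bash
python3 -m handwheel '[[0,0,2,0.000,-0.0044,0,0.020],[0,0,4,0.0002,-0.0087,0,0.020],[0,0,6,0.0005,-0.0131,0,0.020],[0,0,8,0.0010,-0.0174,0,0.020],[0,0,10,0.0017,-0.0217,0,0.020]]'; python3 st.py
```

```text
clock: 11.55
position: [492.3, -13.8, 93.0]
orientation: [0.996, -0.087, -0.001, 0.001]
force: [-4.8, -6.4, 2.2]
width: 19.7
clock 11.55 polar 172.0 r 123.9 z 93.0 yaw+180 170.0 F tool [-3.63  7.12 -2.16] M tool [-1.11 -0.63 -0.02] w 19.7
  untilt turn [0.12 0.05]
```

```bash
python3 -m handwheel '[[0,0,2,0.000,-0.0044,0,0.020],[0,0,4,0.0002,-0.0087,0,0.020],[0,0,6,0.0005,-0.0131,0,0.020],[0,0,8,0.0010,-0.0174,0,0.020],[0,0,10,0.0017,-0.0217,0,0.020]]'; python3 st.py
```

```text
clock: 12.18
position: [497.1, 6.9, 92.8]
orientation: [0.985, -0.175, -0.001, 0.002]
force: [-7.3, -6.3, 3.0]
width: 19.6
clock 12.175 polar 162.2 r 123.9 z 92.8 yaw+180 159.9 F tool [-4.74  8.45 -2.98] M tool [-1.29 -0.84  0.03] w 19.6
  untilt turn [0.23 0.1 ]
```

The force has risen to about 8.5 N, so the foot has begun to bite. I'll swing back for the next stroke.

```bash
python3 -m handwheel '[[0,0,-5,0.0005,0.0109,0.001,0.020],[0,0,-10,0.0017,0.0217,0.001,0.020],[0,0,-15,0.0040,0.0324,0.001,0.020],[0,0,-20,0.0071,0.0428,0.001,0.020],[0,0,-25,0.0112,0.0528,0.001,0.020]]'; python3 st.py
python3 -m handwheel '[[0,0,-5,0.0003,0.0109,0.001,0.020],[0,0,-10,0.0015,0.0217,0.001,0.020],[0,0,-15,0.0037,0.0324,0.001,0.020],[0,0,-20,0.0067,0.0428,0.001,0.020],[0,0,-25,0.0107,0.0528,0.001,0.020]]'; python3 st.py
python3 -m handwheel '[[0,0,-2,0.000,0.0033,0.001,0.020],[0,0,-4,0,0.0066,0.001,0.020],[0,0,-5,0.0003,0.009,0.001,0.020],[0,0,-5,0.0003,0.009,0.001,0.020],[0,0,-5,0.0003,0.009,0.001,0.020]]'; python3 st.py
```

```text
clock: 12.8
position: [489.4, -46.7, 92.2]
orientation: [0.999, 0.044, -0.001, 0.001]
force: [-0.7, -0.3, 0.6]
width: 19.6
clock 12.8 polar 187.1 r 126.6 z 92.2 yaw+180 185.0 F tool [-0.72  0.21 -0.57] M tool [ 0.06  0.08 -0.03] w 19.6
  untilt turn [0.16 0.18]
clock: 13.42
position: [504.8, -98.5, 91.4]
orientation: [0.966, 0.26, -0.002, 0.001]
force: [0.1, 1.9, -0.4]
width: 20.0
clock 13.425 polar 211.5 r 129.3 z 91.4 yaw+180 210.2 F tool [ 1.1  -1.61  0.35] M tool [ 0.19  0.1  -0.03] w 20.0
  untilt turn [0.06 0.22]
clock: 14.05
position: [509.5, -106.1, 90.5]
orientation: [0.953, 0.302, -0.002, 0.001]
force: [-0.2, -0.4, -0.3]
width: 20.1
clock 14.05 polar 215.4 r 129.4 z 90.5 yaw+180 215.1 F tool [-0.38  0.27  0.28] M tool [-0.04  0.    0.03] w 20.1
  untilt turn [0.05 0.22]
```

```bash
python3 -m handwheel '[[0,0,3,0.003,-0.0065,-0.001,0.020],[0,0,6,0.0047,-0.0131,-0.002,0.020],[0,0,9,0.006,-0.0196,-0.002,0.020],[0,0,12,0.0075,-0.0259,-0.002,0.020],[0,0,15,0.0091,-0.0324,-0.002,0.020]]'; python3 st.py
```

```text
clock: 14.68
position: [498.2, -74.4, 92.5]
orientation: [0.985, 0.174, -0.002, 0.002]
force: [-0.6, -4.6, 0.5]
width: 20.1
clock 14.675 polar 200.4 r 124.6 z 92.5 yaw+180 200.0 F tool [-2.14  4.13 -0.46] M tool [-0.75 -0.29 -0.02] w 20.1
  untilt turn [0.15 0.21]
```

```bash
python3 -m handwheel '[[0,0,1,0.000,-0.0022,0,0.020],[0,0,2,0.0,-0.0044,0,0.020],[0,0,3,0.0002,-0.0066,0,0.020],[0,0,4,0.0004,-0.0087,0,0.020],[0,0,5,0.0007,-0.0110,0,0.020]]'; python3 st.py
```

```text
clock: 15.3
position: [494.9, -64.5, 92.5]
orientation: [0.991, 0.13, -0.002, 0.002]
force: [-2.1, -9.9, 0.7]
width: 20.0
clock 15.3 polar 195.6 r 124.7 z 92.5 yaw+180 195.0 F tool [-4.59  9.   -0.64] M tool [-1.27 -0.68 -0.07] w 20.0
  untilt turn [0.26 0.23]
```

```bash
python3 -m handwheel '[[0,0,1,0.000,-0.0022,0,0.020],[0,0,2,0.0,-0.0044,0,0.020],[0,0,3,0.0002,-0.0066,0,0.020],[0,0,4,0.0004,-0.0087,0,0.020],[0,0,5,0.0007,-0.0110,0,0.020]]'; python3 st.py
```

```text
clock: 15.92
position: [492.5, -54.6, 92.4]
orientation: [0.996, 0.087, -0.002, 0.003]
force: [-3.5, -9.6, 0.7]
width: 19.9
clock 15.925 polar 190.9 r 124.7 z 92.4 yaw+180 190.0 F tool [-5.12  8.82 -0.64] M tool [-1.4  -0.82 -0.03] w 19.9
  untilt turn [0.37 0.27]
```

```bash
python3 -m handwheel '[[0,0,1,0.000,-0.0022,0,0.020],[0,0,2,0.0,-0.0044,0,0.020],[0,0,3,0.0002,-0.0066,0,0.020],[0,0,3,0.0002,-0.0066,0,0.020],[0,0,4,0.0004,-0.0087,0,0.020]]'; python3 st.py
```

```text
clock: 16.55
position: [491.2, -46.8, 92.4]
orientation: [0.999, 0.052, -0.002, 0.004]
force: [-3.5, -9.9, 0.7]
width: 20.0
clock 16.55 polar 187.3 r 124.8 z 92.4 yaw+180 185.9 F tool [-4.5   9.54 -0.63] M tool [-1.51 -0.63 -0.04] w 20.0
  untilt turn [0.49 0.28]
```

```bash
python3 -m handwheel '[[0,0,0.5,0,-0.0011,0,0.020],[0,0,1,0.0,-0.0022,0,0.020],[0,0,1.5,0,-0.0033,0,0.020],[0,0,2,0.0001,-0.0044,0,0.020],[0,0,2.5,0.0002,-0.0055,0,0.020]]'; python3 st.py
```

```text
clock: 17.18
position: [490.7, -42.3, 92.4]
orientation: [1.0, 0.03, -0.002, 0.005]
force: [-2.4, -9.1, 1.6]
width: 20.0
clock 17.175 polar 185.2 r 124.8 z 92.4 yaw+180 183.4 F tool [-2.98  8.93 -1.51] M tool [-1.57 -0.52 -0.02] w 20.0
  untilt turn [0.61 0.29]
```

```bash
python3 -m handwheel '[[0,0,0.5,0,-0.0011,0,0.020],[0,0,1,0.0,-0.0022,0,0.020],[0,0,1.5,0,-0.0033,0,0.020],[0,0,2,0.0001,-0.0044,0,0.020],[0,0,2.5,0.0002,-0.0055,0,0.020]]'; python3 st.py
```

```text
clock: 17.8
position: [490.3, -37.7, 92.4]
orientation: [1.0, 0.008, -0.002, 0.006]
force: [-3.2, -10.5, 0.9]
width: 20.1
clock 17.8 polar 183.1 r 124.8 z 92.4 yaw+180 180.9 F tool [-3.34 10.47 -0.78] M tool [-1.62 -0.49 -0.06] w 20.1
  untilt turn [0.74 0.29]
```

The square force is about 10.5 N on both the force reading and the moment-derived value, so I stop here. I'll centre the jaws, open, lift clear, then check.

```bash
python3 -m handwheel '[[0,0,0,0,0.0025,0,0.020],[0,0,0,0,0.0025,0,0.032],[0,0,0,0,0.0025,0,0.034],[0,0,0,0,0.0025,-0.020,0.034],[0,0,0,0,0.0025,-0.060,0.034]]'
python3 -m handwheel '[[0,0,0,-0.01,0,-0.04,0.034],[0,0,0,-0.03,0,-0.07,0.034],[0,0,0,-0.06,0,-0.09,0.034],[0,0,0,-0.06,0,-0.09,0.034],[0,0,0,-0.06,0,-0.09,0.034]]'
python3 st.py
python3 - <<'E'
from h import *
from plant import eyes
im=[eyes.snapshot(n) for n in('wrist','top','scene')]
cv2.imwrite('pics/fin.png',np.vstack([np.hstack([cv2.resize(im[0],(400,250)),cv2.resize(im[1][130:255,280:480],(400,250))]),cv2.resize(im[2][165:290,310:510],(800,500),interpolation=cv2.INTER_CUBIC)[:350]]))
E
```

```text
clock: 18.42
position: [490.0, -39.0, 153.0]
orientation: [1.0, 0.008, -0.004, 0.006]
force: [0.5, -0.1, 0.7]
width: 33.7
clock: 19.05
position: [430.8, -38.7, 243.9]
orientation: [1.0, 0.008, -0.003, 0.006]
force: [-0.3, -0.8, -0.6]
width: 34.2
clock 19.05 polar 182.4 r 184.4 z 243.9 yaw+180 180.9 F tool [-0.27  0.8   0.58] M tool [0.05 0.   0.01] w 34.2
  untilt turn [0.68 0.38]
```

View pics/fin.png

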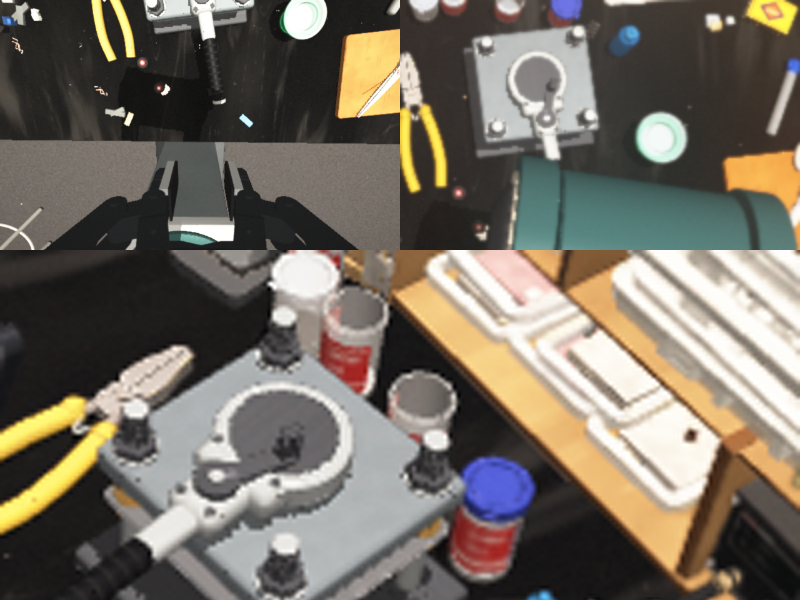

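The final views show the lever still on the tighten side: paddle at (551,87), right of the handle line, with the pivot at (547,118). The handle stands free of the fingers, and the pliers, drums, cup and bottle are where they were.

```bash
python3 -c "
from plant import sign_off
print(sign_off())"
```

```text
the job is handed in; nothing more can be done
None
```

The clamp is tightened to about 1.3 N m and the job is handed in at about 19 s on the clock. I flipped the lever to tighten with shut fingers, then drove the screw in three strokes with the jaws loosely straddling the grip.

- **Final push:** the last reading was 10.5 N square to the handle. The wrist moment gave about the same, using a lever arm of about 0.155 m worked out from my own readings. Driving with the foot in the air had read about 7 N.
- **Force noise:** single readings scatter by about 0.5 N. The reading before the last read 8.9 N, while the moment then implied about 10.1 N. I also left out a small friction effect of about 0.2 N at the pads.
- **After release:** the wrist force was near zero and the last pictures show the lever still on the tighten side. The pliers, drums, cup and bottle look unmoved.
- **Not checked:** I could not see the block itself under the crosshead. That it is clamped is inferred from the steady rise in force after the foot bit.

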